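Shut and lock the bench dust gate

TASK

Shut the dust gate that is screwed to the bench: push its upright black knob along the long leg of the L-shaped slot, towards the open dust mouth, right up to the corner, then push it sideways all the way to the end of the short leg, so that the shutter is closed and locked there. Only push the knob, never lift it, and leave everything else on the bench where it is.

Things in the scene. Friction and masses are not known exactly. Their poses are not given: they have to be found in the camera images.
- gate: The fixed dust gate: a flat grey box with a bright aluminium cover, top at z = 30 mm, x -85 to 165 mm, y -75 to 75 mm. Origin: on the bench, below the middle of the slot's long leg; z up. The L-shaped slot is 16 mm wide: the long leg's centre line runs from x = -45 to 45 mm at y = 0, the short leg's from (45, 0) to (45, 40) mm: the knob moves along +x, then +y
- slot_corner (a point): Corner of the L-shaped slot: where its two centre lines meet, on the cover's top, 30 mm above the bench
- slot_end (a point): Where the knob's centre stands at the end of the short leg, on the cover's top, 40 mm to the gate's +y from the corner
- mouth (a point): Centre of the dust mouth, a rectangular opening 72 mm (gate x) by 80 mm (gate y) in the cover, which the shutter closes
- knob_top (a point): Centre of the top of the upright black knob, 79 mm above the bench. A cylinder of 28 mm diameter from z = 38 mm to the top, with a 36 mm skirt at z = 32 to 36 mm, on a 12 mm steel pin that runs in the slot with 2 mm of play each side. It does not turn or tilt, stays where it is left and slides with 2 to 4 N. It starts in the first third of the long leg
- shutter (a joint): Travel in m of the shutter plate, and of the knob with it, along the gate's +x: knob centre at x = -45 mm when 0, in the corner at 0.090 (it stops against the slot's end wall at 0.092); the short leg can be entered only from 0.088 on
- cross (a joint): Sideways travel in m of the knob along the gate's +y: 0 on the long leg's centre line, 0.040 at the end of the short leg (it stops against the wall at 0.042)
- lift (a joint): Height in m by which the knob and its pin are raised; 0 when seated, held down by a spring of about 4 N; it should stay seated
- glue: Bystander, to be left alone: standing white plastic glue bottle, 58 mm dia, 150 mm tall. Origin at its underside
- offcut: Bystander, to be left alone: plywood offcut block 100 x 45 x 32 mm, lying flat. Origin at its underside
- dog: Bystander, to be left alone: loose aluminium bench dog (mushroom peg), 30 mm head, 52 mm tall, standing on the bench. Origin at its underside
- roll: Bystander, to be left alone: roll of wood edge tape, ring of 110 mm outer diameter, 22 mm tall, lying flat. Origin at its underside
- jar: Bystander, to be left alone: glass screw jar with steel cap, 64 mm dia, 70 mm tall. Origin at its underside
- square: Bystander, to be left alone: try square, dark wood stock 110 x 20 x 18 mm and steel blade 170 mm, lying flat. Origin at its underside

How it is judged:
By the outcome, as a careful person would: the job done as asked, in the order asked, and still so for the second after the job is handed in, with the robot touching nothing.
It also fails if it takes over 48 s, if anything falls off the work surface, if the arm or the gripper's body presses on something with over 40 N, if the wrist force passes 120 N, or if a joint passes its speed limit or range.

ROBOT

A 6-joint arm with a two-finger parallel gripper is mounted at the origin on the work surface. World frame = base frame: x ahead of the robot, y to its left, z up, the work surface at z = 0. Lengths are in m, angles in degrees, forces in N, time in s.
With the tool pointing down it reaches from about 0.4 to 0.825 m from the base axis. Payload 7 kg.
Tool frame: the origin (TCP) lies midway between the tips of the shut fingers; the grasp point (between the pads) lies 19 mm behind it; x points along the fingers, z is the direction in which the jaws open and shut, and the axes are right-handed (so a half turn about x gives the same grasp; the last joint's range is limited). The gripper opens to 88 mm and grips with 3 to 60 N. Pads are 19 mm wide; open, the fingers measure 130 mm over their backs; the gripper's body (78 mm by 193 mm) begins 47 mm behind the grasp point.
Start: joints at [83.256, 20.546, 0.682, 0, -70.136, -16.507], TCP at [0.266, 0.62, 0.227] pointing down, gripper open.
Joint ranges: [-176.03, 176.03], [-82.01, 121.73], [-58.28, 71.71], [-173.87, 95.51], [-174.79, -0.11], [-173.66, 173.66]. Speed limits (degrees/s): [136.94, 136.94, 172.46, 180, 180, 180].

INTERFACE

Orientations are given as [roll, pitch, yaw] about the fixed x, y, z axes, in that order (R = Rz(yaw) Ry(pitch) Rx(roll)).
In Python, from plant import get_state, capture, close_job gives the robot as it stands.
- The arm moves only by the tool play_rows, never from a script. Its argument "series" is one flat list of numbers, 4 for each row, row after row: the shift along the tool's x, y, z in m, then the turn about the tool's x in rad. In form: [tx, ty, tz, spin, tx, ty, tz, spin, ...]. A call has exactly 5 rows; each row shifts and turns the commanded pose from where the row before left it, along the tool's axes as they then stand; what a row does not reach is not made up. A row lasts 1/12 s, in which the tool goes at most 41.7 mm and 7.16 degrees, less where a joint would pass 70% of its speed; a pose out of reach is approached as far as the arm can. A call is refused whole if a number of a shift passes 0.0417 or a number of a turn 0.125, either way. A call with a gripper value outside its range is refused whole. "jaw" is the opening in per cent of the stroke, from 0 (shut) to 100 (fully open), set as the call begins (left out, the last holds). The fingers move at their own pace and stop on an object; "squeeze" is the grip in N (left out, the last holds). Time passes only in rows, so rows that do not move let the fingers close, or fill a call up. It gives the time, the measured TCP pose, the force and the opening at its end, in the units of the state.
- get_state(): the state, without advancing time (a new reading comes with each control period).
- capture(name): name is "side" or "top"; returns a dict with "img" (420x560x3 uint8, blue, green, red), "K" (3x3 intrinsics, pixels), "world_from_camera" (4x4, takes a point from camera to world coordinates). Camera axes: x right, y down, z forward; pixel columns grow to the right and rows downward; lengths in m; the calibration is good to about 2 mm. A picture is of the moment at which its call begins. There is no depth.
- close_job(): hands the job in, once; it reports no verdict.
The state is a dict: "time_s": time; "joints": joint angles; "qd": joint speeds; "joint_torque": joint torques, N m; "tcp_pos": TCP position; "eef_rot": TCP orientation; "contact_force": force on the tool from outside, world axes, zero at the start; "moment": the same for the moment, N m; "gripper_width": finger opening in m.
Only numpy, scipy, OpenCV 4.12 (cv2) and the standard library are available. Lean on these libraries where they do the work, as an engineer would, in place of code of your own. Each camera call takes 0.05 s, during which the arm holds its last target.

## Working session

There is one attempt and no reset: what is moved stays moved. The work goes in short steps, Python scripts to look and compute and a tool call to move; the robot and the scene stay as the last step left them, time stands still between calls to the robot, and variables do not carry over. Pictures are saved under pics/ and viewed, and the job is handed in when it is done.

Besides the shell and the picture viewer there is one more tool, called as name(argument=value, ...) on one line, values as JSON. play_rows: Moves the arm, as the interface text tells. Its arguments: {"type":"object","properties":{"series":{"type":"array","items":{"type":"number"}},"jaw":{"type":"number"},"squeeze":{"type":"number"}},"required":["series"]}

```bash
mkdir -p pics
python3 - <<'E'
from plant import *
import cv2
s=get_state(); print({k:s[k] for k in('time_s','tcp_pos','eef_rot','gripper_width','contact_force')})
for n in('top','side'):
    c=capture(n); cv2.imwrite(f'pics/{n}0.png',c['img']); print(c['K'].tolist(),c['world_from_camera'].round(4).tolist())
E
```

```text
{'time_s': 0.0, 'tcp_pos': array([0.26627501, 0.61970812, 0.22560942]), 'eef_rot': array([   4.56745499,   89.90295915, -108.69037062]), 'gripper_width': 0.08766584791719502, 'contact_force': array([-0.37604494, -0.03682825,  0.32222194])}
[[481.96532884503205, 0.0, 275.3935741352796], [0.0, 481.96532884503205, 203.08381887700722], [0.0, 0.0, 1.0]] [[-0.0075, -0.9943, 0.1066, 0.3987], [-1.0, 0.0075, -0.0002, -0.0268], [-0.0007, -0.1066, -0.9943, 1.5014], [0.0, 0.0, 0.0, 1.0]]
[[387.2074478662643, 0.0, 278.15228986506315], [0.0, 387.2074478662643, 213.73387105799458], [0.0, 0.0, 1.0]] [[0.8869, -0.3278, 0.3256, 0.2512], [-0.4616, -0.6592, 0.5936, -0.5755], [0.02, -0.6768, -0.7359, 0.7592], [0.0, 0.0, 0.0, 1.0]]
```

View pics/top0.png

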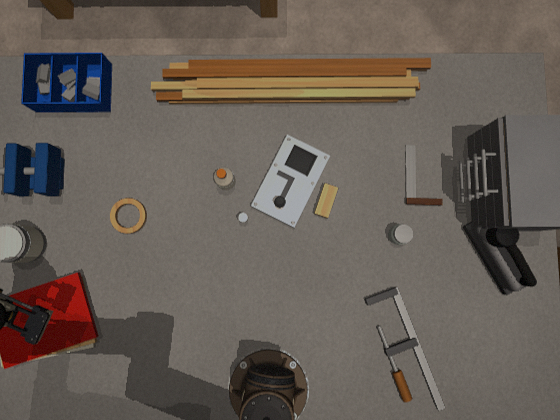

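View pics/side0.png

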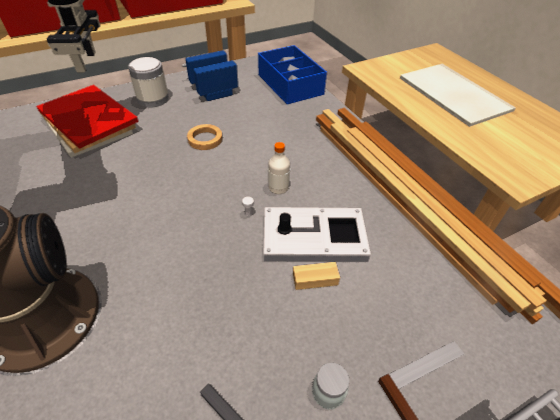

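The top view shows the gate cover around (290,180), the knob near (280,200), the glue at (223,178), the dog at (243,217) and the offcut at (326,200). The side view shows the same, with the knob at (285,222). Next I measure the gate frame and the knob.

```bash
cat > h.py <<'E'
import numpy as np, cv2
from plant import *
def ray(c,u,v,z):
    d=np.linalg.inv(c['K'])@[u,v,1.]; T=c['world_from_camera']; d=T[:3,:3]@d; o=T[:3,3]
    return o+d*(z-o[2])/d[2]
def proj(c,p):
    T=np.linalg.inv(c['world_from_camera']); q=T[:3,:3]@np.array(p)+T[:3,3]; q=c['K']@q; return q[:2]/q[2]
E
python3 - <<'E'
from h import *
c=capture('top'); img=c['img']
roi=img[125:240,200:360]; cv2.imwrite('pics/z1.png',cv2.resize(roi,None,fx=5,fy=5,interpolation=cv2.INTER_CUBIC)) 
hsv=cv2.cvtColor(img,cv2.COLOR_BGR2HSV)
m=((hsv[...,2]>165)&(hsv[...,1]<40)).astype(np.uint8)
m[:125]=0;m[240:]=0;m[:,:245]=0;m[:,345:]=0
cn=max(cv2.findContours(m,cv2.RETR_EXTERNAL,cv2.CHAIN_APPROX_NONE)[0],key=cv2.contourArea)
P=np.array([ray(c,u,v,.03)[:2] for u,v in cn[:,0]+0.0])
r=cv2.minAreaRect((P*1000).astype(np.float32)); print(r, cv2.boxPoints(r)); print(cv2.minAreaRect(cn))
s=capture('side'); cv2.imwrite('pics/z2.png',cv2.resize(s['img'][130:300,220:390],None,fx=3.5,fy=3.5,interpolation=cv2.INTER_CUBIC))
hs=cv2.cvtColor(s['img'],cv2.COLOR_BGR2HSV)
m=((hs[...,2]>150)&(hs[...,1]<40)).astype(np.uint8); m[:200]=0;m[262:]=0;m[:,:262]=0;m[:,372:]=0
cn=max(cv2.findContours(m,cv2.RETR_EXTERNAL,cv2.CHAIN_APPROX_NONE)[0],key=cv2.contourArea)
print(cv2.approxPolyDP(cn,4,True)[:,0].tolist(),[ray(s,u,v,.03)[:2].round(3).tolist() for u,v in cv2.approxPolyDP(cn,4,True)[:,0]])
E
```

```text
((627.8406982421875, -73.31541442871094), (144.89984130859375, 244.49835205078125), 62.8354377746582) [[ 485.9989   -81.96145]
 [ 703.5288  -193.58661]
 [ 769.6825   -64.66938]
 [ 552.1526    46.95578]]
((290.10003662109375, 180.30001831054688), (46.957427978515625, 78.26236724853516), 26.56505012512207)
[[262, 200], [264, 254], [369, 254], [371, 261], [371, 200]] [[0.558, 0.075], [0.485, -0.086], [0.706, -0.196], [0.698, -0.215], [0.818, -0.053]]
```

View pics/z1.png

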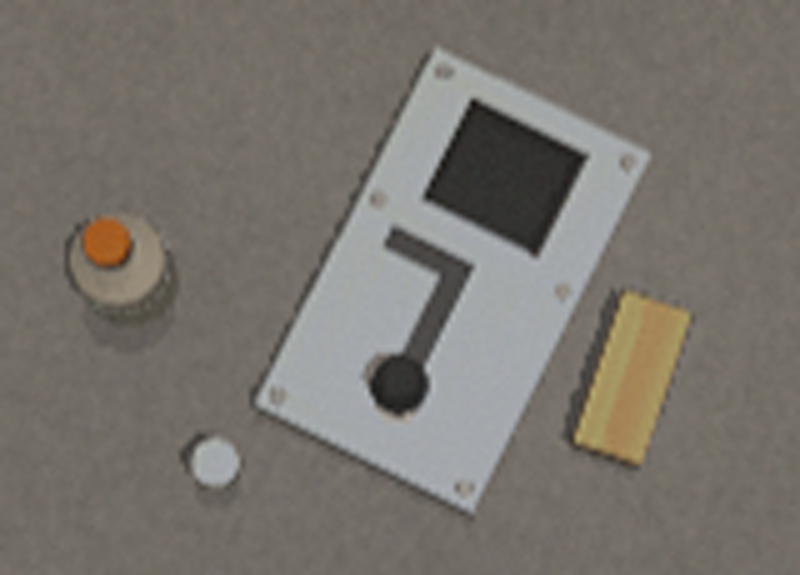

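View pics/z2.png

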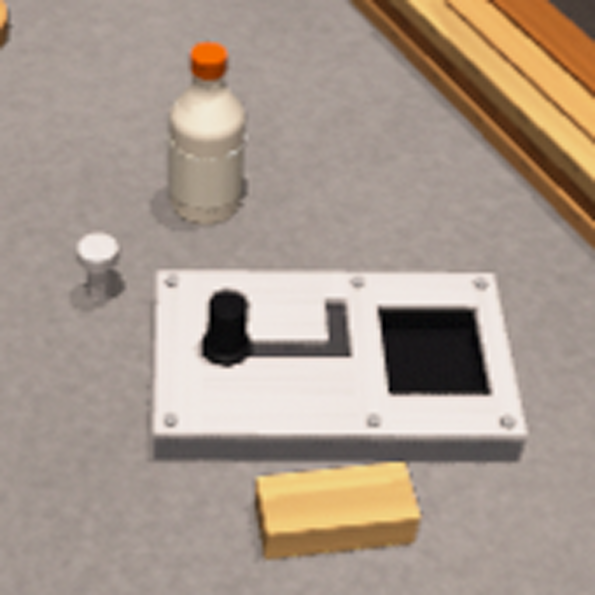

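```bash
cat >> h.py <<'E'
from scipy.spatial.transform import Rotation as Rn
YAW=np.radians(-27.0); G0=np.array([.5923,-.055])
ex=np.array([np.cos(YAW),np.sin(YAW)]); ey=np.array([-ex[1],ex[0]])
def g(p): d=np.array(p[:2])-G0; return np.array([d@ex,d@ey])*1000
def w(x,y): return G0+(x*ex+y*ey)/1000
def knob(c,z=.079):
    # centroid of top disc in top view is handled by caller
    pass
E
python3 - <<'E'
from h import *
c=capture('top'); img=c['img']
hsv=cv2.cvtColor(img,cv2.COLOR_BGR2HSV)
f=lambda u,v:(200+(u+.5)/5-.5,125+(v+.5)/5-.5)
for nm,uv,z in [('knobtop',(399,382),.079),('corner outer slot',(472,265),.03),('slot leg tip a',(393,228),.03),('slot tip b',(386,244),.03),('inner corner',(441,273),.03),('mouth',[ (472,98)],.03),('m2',(588,155),.03),('m3',(540,257),.03),('m4',(424,198),.03),('dog',(215,462),.052),('glue',(107,242),.15),('offcut',(633,378),.032)]:
    if isinstance(uv,list): uv=uv[0]
    p=ray(c,*f(*uv),z); print(nm,p.round(4)[:2],g(p).round(1))
m=((hsv[...,2]<48)).astype(np.uint8); m[:185]=0;m[215:]=0;m[:,:265]=0;m[:,292:]=0
print(m[185:215,265:292])
s=get_state(); R=Rn.from_euler('xyz',s['eef_rot'],degrees=True).as_matrix(); print(R.round(3))
sd=capture('side')
for uv,z in [((228,297),.079)]:
    p=ray(sd,220+(uv[0]+.5)/3.5-.5,130+(uv[1]+.5)/3.5-.5,z);print('side knob',p,g(p))
for uv in [(348,355),(328,300),(345,300),(155,270),(493,270),(524,437),(153,437)]:
    p=ray(sd,220+(uv[0]+.5)/3.5-.5,130+(uv[1]+.5)/3.5-.5,.03);print('side',uv,g(p))
E
```

```text
knobtop [ 0.5573 -0.0389] [-38.5  -1.6]
corner outer slot [ 0.6351 -0.085 ] [51.8 -7.3]
slot leg tip a [ 0.6587 -0.0364] [50.7 46.7]
slot tip b [ 0.6487 -0.032 ] [39.8 46.1]
inner corner [ 0.6303 -0.0658] [38.8  7.6]
mouth [ 0.7402 -0.0863] [146.   39.3]
m2 [ 0.7036 -0.1578] [145.9 -41.1]
m3 [ 0.6398 -0.1271] [ 75.1 -42.7]
m4 [ 0.6773 -0.0558] [76.1 37.9]
dog [0.5126 0.0722] [-128.7   77.2]
glue [0.6306 0.1268] [-48.4 179.4]
offcut [ 0.5639 -0.1829] [  32.8 -126.9]
[[0 0 0 0 0 0 0 0 0 0 0 0 0 0 0 0 0 0 0 0 0 0 0 0 0 0 0]
 [0 0 0 0 0 0 0 0 0 0 0 0 0 0 0 0 0 0 0 0 0 0 0 0 0 0 0]
 [0 0 0 0 0 0 0 0 0 0 0 0 0 0 0 0 0 0 0 0 0 0 0 0 0 0 0]
 [0 0 0 0 0 0 0 0 0 0 0 0 0 0 0 0 0 0 0 0 0 0 0 0 0 0 0]
 [0 0 0 0 0 0 0 0 0 0 0 0 0 0 0 0 0 0 0 0 0 0 0 0 0 0 0]
 [0 0 0 0 0 0 0 0 0 0 0 0 0 0 0 0 0 0 0 0 0 0 0 0 0 0 0]
 [0 0 0 0 0 0 0 0 0 0 0 0 0 0 0 0 0 0 0 0 0 0 0 0 0 0 0]
 [0 0 0 0 0 0 0 0 0 0 0 0 0 0 0 0 0 0 0 0 0 0 0 0 0 0 0]
 [0 0 0 0 0 0 0 0 0 0 0 0 0 0 0 0 0 0 0 0 0 0 0 0 0 0 0]
 [0 0 0 0 0 0 0 0 0 0 0 0 0 0 0 0 0 0 0 0 0 0 0 0 0 0 0]
 [0 0 0 0 0 0 0 0 0 0 0 0 0 0 0 0 0 0 0 0 0 0 0 0 0 0 0]
 [0
[... 831 characters left out ...]
0 0 0 0 0 0 0 0 0 0]
 [0 0 0 0 0 0 0 0 0 0 0 0 0 0 0 0 0 0 0 0 0 0 0 0 0 0 0]
 [0 0 0 0 0 0 0 0 0 0 0 0 0 0 0 0 0 0 0 0 0 0 0 0 0 0 0]
 [0 0 0 0 0 0 0 0 0 0 0 0 0 0 0 0 0 0 0 0 0 0 0 0 0 0 0]
 [0 0 0 0 0 0 0 0 0 0 0 0 0 0 0 0 0 0 0 0 0 0 0 0 0 0 0]]
[[-0.     0.919 -0.395]
 [-0.001 -0.395 -0.919]
 [-1.     0.     0.001]]
side knob [ 0.5651654  -0.03605326  0.079     ] [-32.77875049   4.56281825]
side (348, 355) [53.16939614 -5.11303912]
side (328, 300) [42.7354625  47.19134578]
side (345, 300) [55.18580361 47.31077999]
side (155, 270) [-83.97289796  76.12234921]
side (493, 270) [168.59620601  78.75426621]
side (524, 437) [165.7681485  -75.92484634]
side (153, 437) [-82.81538069 -77.46687805]
```

play_rows(series=[0,0,0,0.066,0,0.026,0.0225,0,0,0.026,0.0225,0,0,0.026,0.0225,0,0,0.026,0.0225,0], jaw=0, squeeze=10)

```text
time_s: 0.72
tcp_pos: [0.3184, 0.4913, 0.2263]
eef_rot: [12.8, 90.0, -104.2]
contact_force: [0.9, -0.6, 0.9]
gripper_width: 0.0597
```

play_rows(series=[0,0.026,0.0225,0,0,0.026,0.0225,0,0,0.026,0.0225,0,0,0.026,0.0225,0,0,0.026,0.0225,0])

```text
time_s: 1.13
tcp_pos: [0.3831, 0.3318, 0.2268]
eef_rot: [-179.5, 90.0, 63.4]
contact_force: [1.0, -0.3, -0.5]
gripper_width: 0.0268
```

play_rows(series=[0,0.026,0.0225,0,0,0.026,0.0225,0,0,0.026,0.0225,0,0,0.026,0.0225,0,0,0.026,0.0225,0])

```text
time_s: 1.55
tcp_pos: [0.4478, 0.1725, 0.2269]
eef_rot: [162.2, 90.0, 45.2]
contact_force: [0.5, 0.8, 0.2]
gripper_width: 0.0006
```

play_rows(series=[0,0.026,0.0225,0,0,0.026,0.0225,0,0,0.026,0.0225,0,0,0.026,0.0225,0,0,0,0,0])

```text
time_s: 1.97
tcp_pos: [0.5003, 0.0425, 0.2265]
eef_rot: [17.5, 89.9, -99.8]
contact_force: [0.0, 0.6, 0.1]
gripper_width: 0.0003
```

```bash
cat >> h.py <<'E'
def st():
    s=get_state(); R=Rn.from_euler('xyz',s['eef_rot'],degrees=True).as_matrix()
    F=s['contact_force']; 
    print('t',round(s['time_s'],2),'gate',g(s['tcp_pos']).round(1),'z',round(s['tcp_pos'][2]*1000,1),'yaw tool y',np.degrees(np.arctan2(R[1,1],R[0,1])).round(2),'Fg',np.round([F[:2]@ex,F[:2]@ey,F[2]],1),'w',round(s['gripper_width'],4))
E
python3 -c "
from h import *
st()
c=capture('side');cv2.imwrite('pics/s1.png',c['img'])"
```

```text
t 1.97 gate [-126.2   45.1] z 226.5 yaw tool y -27.24 Fg [-0.2  0.5  0.1] w 0.0003
```

View pics/s1.png

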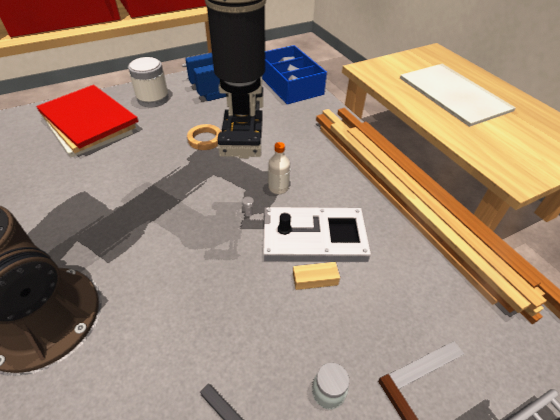

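play_rows(series=[0,0.022,0.0225,0,0,0.022,0.0225,0,0.03,0,0,0,0.03,0,0,0,0.03,0,0,0])

```text
time_s: 2.43
tcp_pos: [0.5182, -0.0131, 0.136]
eef_rot: [143.0, 89.9, 25.9]
contact_force: [0.1, -0.0, -0.9]
gripper_width: 0.0006
```

play_rows(series=[0.03,0,0,0,0.03,0,0,0,0.02,0,0,0,0.008,0,0,0,0,0,0,0])

```text
time_s: 2.85
tcp_pos: [0.5168, -0.0131, 0.0469]
eef_rot: [-45.3, 89.8, -162.3]
contact_force: [-0.9, 0.3, -0.5]
gripper_width: 0.0006
```

```bash
python3 -c "
from h import *
st()
c=capture('side');cv2.imwrite('pics/s2.png',cv2.resize(c['img'][130:300,220:390],None,fx=3.5,fy=3.5,interpolation=cv2.INTER_CUBIC))"
```

```text
t 2.85 gate [-86.3   3.1] z 46.9 yaw tool y -27.0 Fg [-0.9 -0.1 -0.5] w 0.0006
```

View pics/s2.png

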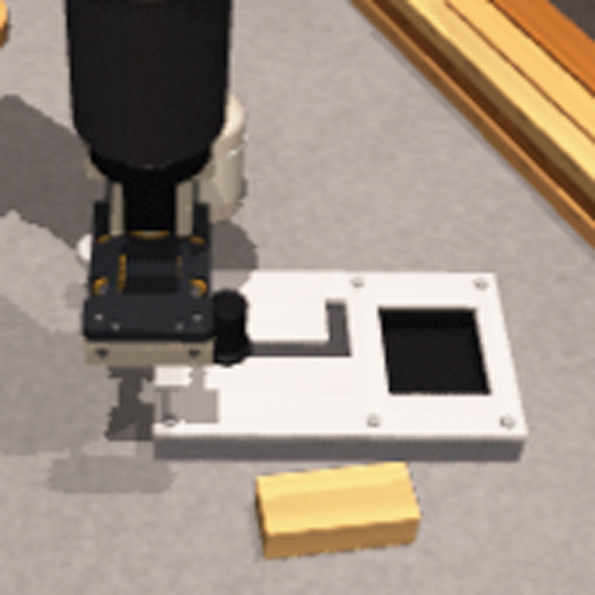

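play_rows(series=[0,0.005,0.003,0,0,0.005,0,0,0,0.005,0,0,0,0.005,0,0,0,0,0,0])

```text
time_s: 3.32
tcp_pos: [0.536, -0.0255, 0.0493]
eef_rot: [128.4, 89.9, 11.4]
contact_force: [0.9, -0.4, -1.0]
gripper_width: 0.0005
```

play_rows(series=[0,0.004,0,0,0,0.004,0,0,0,0.004,0,0,0,0.004,0,0,0,0.004,0,0])

```text
time_s: 3.73
tcp_pos: [0.5523, -0.0344, 0.0485]
eef_rot: [-58.3, 90.0, -175.4]
contact_force: [-1.6, 1.1, 2.7]
gripper_width: 0.0005
```

```bash
python3 -c "
from h import *
st()
c=capture('side');cv2.imwrite('pics/s3.png',cv2.resize(c['img'][130:300,220:390],None,fx=3.5,fy=3.5,interpolation=cv2.INTER_CUBIC))"
```

```text
t 3.73 gate [-45.    0.2] z 48.5 yaw tool y -27.04 Fg [-1.9  0.2  2.7] w 0.0005
```

View pics/s3.png

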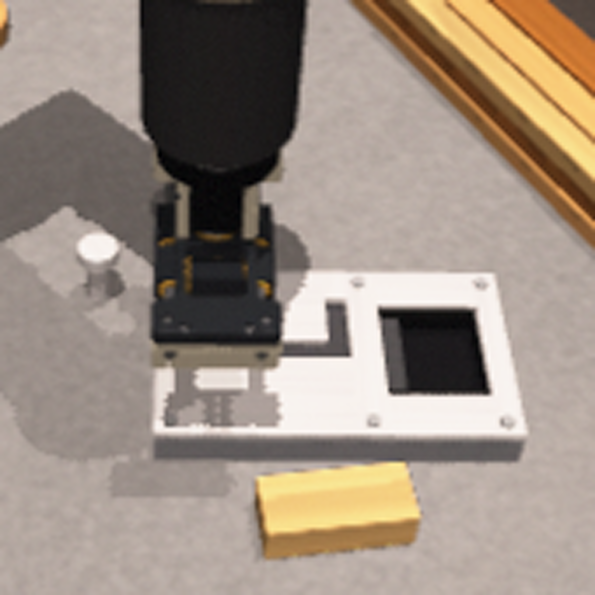

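play_rows(series=[0,0.005,0,0,0,0.005,0,0,0,0.005,0,0,0,0.005,0,0,0,0.005,0,0])

```text
time_s: 4.2
tcp_pos: [0.5749, -0.0459, 0.0484]
eef_rot: [-47.6, 90.0, -164.6]
contact_force: [-2.8, 2.7, 0.1]
gripper_width: 0.0006
```

play_rows(series=[0,0.005,0,0,0,0.005,0,0,0,0.005,0,0,0,0.005,0,0,0,0.005,0,0])

```text
time_s: 4.62
tcp_pos: [0.5971, -0.0572, 0.0485]
eef_rot: [-55.1, 90.0, -172.1]
contact_force: [-2.7, 0.5, -0.0]
gripper_width: 0.0004
```

```bash
python3 -c "
from h import *
st()
c=capture('side');cv2.imwrite('pics/s4.png',cv2.resize(c['img'][130:300,220:390],None,fx=3.5,fy=3.5,interpolation=cv2.INTER_CUBIC))
c=capture('top');cv2.imwrite('pics/t4.png',cv2.resize(c['img'][125:240,200:360],None,fx=5,fy=5,interpolation=cv2.INTER_CUBIC))"
```

```text
t 4.62 gate [5.3 0.2] z 48.5 yaw tool y -27.04 Fg [-2.7 -0.8 -0. ] w 0.0004
```

View pics/s4.png

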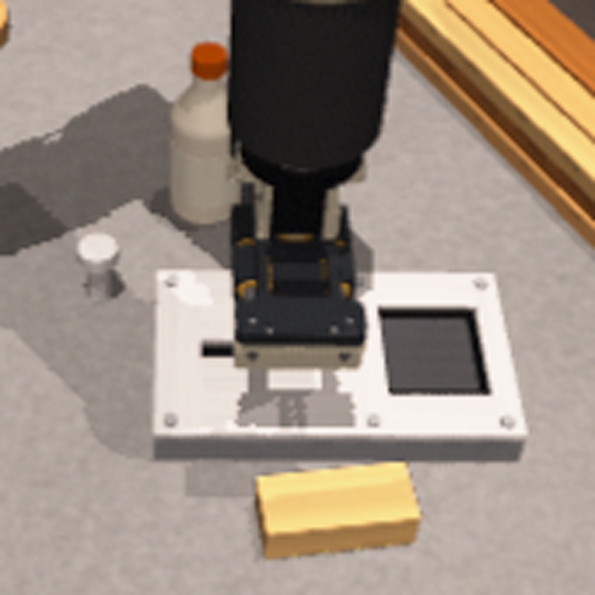

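View pics/t4.png

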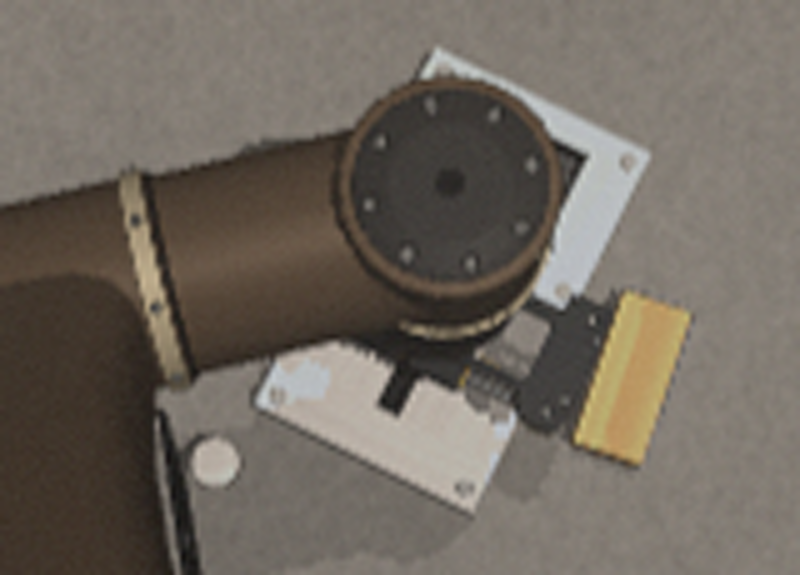

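play_rows(series=[0,0.003,0,0,0,0.003,0,0,0,0.003,0,0,0,0.002,0,0,0,0.002,0,0])

```text
time_s: 5.13
tcp_pos: [0.6086, -0.0629, 0.0486]
eef_rot: [-121.5, 90.0, 121.5]
contact_force: [-1.4, 1.3, 0.5]
gripper_width: 0.0003
```

play_rows(series=[0,0.001,0,0,0,0.001,0,0,0,0.001,0,0,0,0,0,0,0,0,0,0])

```text
time_s: 5.55
tcp_pos: [0.6113, -0.0643, 0.0486]
eef_rot: [107.0, 90.0, -10.0]
contact_force: [-1.2, 0.4, 0.2]
gripper_width: 0.0002
```

```bash
python3 -c "
from h import *
st()"
```

```text
t 5.55 gate [21.1  0.3] z 48.6 yaw tool y -27.03 Fg [-1.3 -0.2  0.2] w 0.0002
```

play_rows(series=[0,0.001,0,0,0,0.001,0,0,0,0,0,0,0,0,0,0,0,0,0,0])

```text
time_s: 5.97
tcp_pos: [0.613, -0.0652, 0.0486]
eef_rot: [115.2, 90.0, -1.8]
contact_force: [-0.7, 1.5, 0.6]
gripper_width: 0.0005
```

play_rows(series=[0,0.001,0,0,0,0.0005,0,0,0,0,0,0,0,0,0,0,0,0,0,0])

```text
time_s: 6.38
tcp_pos: [0.6141, -0.0658, 0.0486]
eef_rot: [-79.7, 90.0, 163.3]
contact_force: [-1.9, 1.3, 1.2]
gripper_width: 0.0006
```

```bash
python3 -c "
from h import *
st()"
```

```text
t 6.38 gate [24.4  0.3] z 48.6 yaw tool y -27.03 Fg [-2.3  0.3  1.2] w 0.0006
```

play_rows(series=[0,0.001,0,0,0,0,0,0,0,0,0,0,0,0,0,0,0,0,0,0])

```text
time_s: 6.8
tcp_pos: [0.6143, -0.066, 0.0485]
eef_rot: [-74.0, 89.9, 169.0]
contact_force: [-4.5, 4.6, 3.7]
gripper_width: 0.0005
```

play_rows(series=[0,0.001,0,0,0,0,0,0,0,0,0,0,0,0,0,0,0,0,0,0])

```text
time_s: 7.22
tcp_pos: [0.6145, -0.0661, 0.0484]
eef_rot: [-76.7, 89.9, 166.3]
contact_force: [-7.5, 6.4, 4.6]
gripper_width: 0.0005
```

```bash
python3 -c "
from h import *
st()
c=capture('side');cv2.imwrite('pics/s5.png',cv2.resize(c['img'][130:300,220:390],None,fx=3.5,fy=3.5,interpolation=cv2.INTER_CUBIC))"
```

```text
t 7.22 gate [24.8  0.2] z 48.4 yaw tool y -27.04 Fg [-9.6  2.3  4.6] w 0.0005
```

View pics/s5.png

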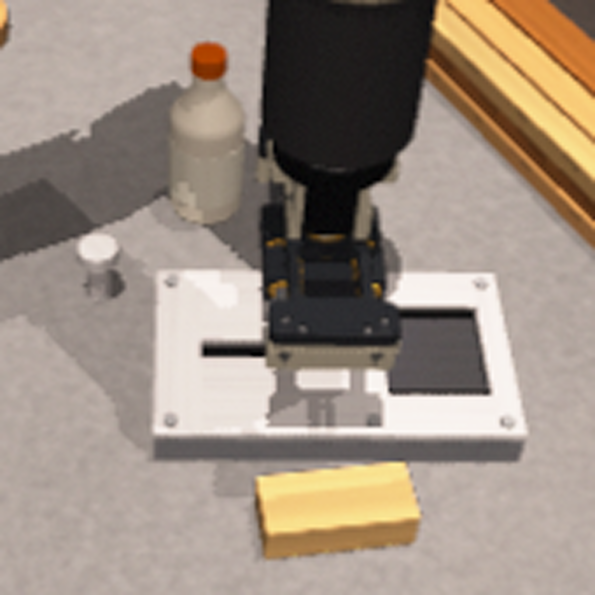

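play_rows(series=[0,-0.01,0,0,0,-0.02,0,0,0,0,0.025,0,0,0,0.027,0,0,0,0,0])

```text
time_s: 7.68
tcp_pos: [0.5632, -0.1016, 0.0486]
eef_rot: [-40.8, 90.0, -157.9]
contact_force: [-0.1, -0.2, -0.3]
gripper_width: 0.0004
```

play_rows(series=[0,0.02,0,0,0,0.02,0,0,0,0.01,0,0,0,0,0,0,0,0,0,0])

```text
time_s: 8.1
tcp_pos: [0.61, -0.1223, 0.0481]
eef_rot: [-66.0, 90.0, 176.9]
contact_force: [0.0, -0.3, -0.4]
gripper_width: 0.0007
```

```bash
python3 -c "
from h import *
st()
c=capture('side');cv2.imwrite('pics/s6.png',cv2.resize(c['img'][130:300,220:390],None,fx=3.5,fy=3.5,interpolation=cv2.INTER_CUBIC))
c=capture('top');cv2.imwrite('pics/t6.png',cv2.resize(c['img'][125:240,200:360],None,fx=5,fy=5,interpolation=cv2.INTER_CUBIC))"
```

```text
t 8.1 gate [ 46.3 -51.9] z 48.1 yaw tool y -27.08 Fg [ 0.1 -0.2 -0.4] w 0.0007
```

View pics/s6.png

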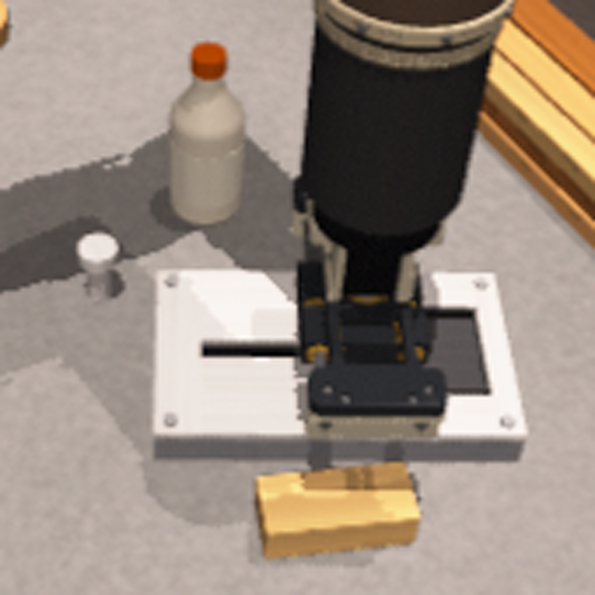

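View pics/t6.png

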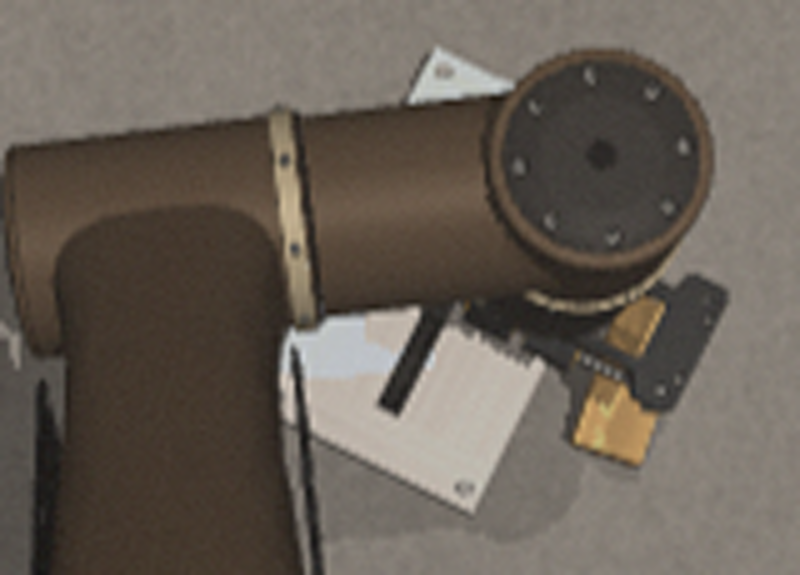

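play_rows(series=[0,0,-0.005,0,0,0,-0.005,0,0,0,-0.004,0,0,0,-0.004,0,0,0,-0.004,0])

```text
time_s: 8.62
tcp_pos: [0.6202, -0.102, 0.0486]
eef_rot: [-30.0, 90.0, -147.0]
contact_force: [-0.3, -3.7, 0.2]
gripper_width: 0.0004
```

play_rows(series=[0,0,-0.003,0,0,0,-0.003,0,0,0,-0.003,0,0,0,-0.003,0,0,0,-0.003,0])

```text
time_s: 9.03
tcp_pos: [0.6269, -0.0891, 0.0485]
eef_rot: [-47.6, 90.0, -164.6]
contact_force: [-0.7, -1.7, 1.5]
gripper_width: 0.0002
```

```bash
python3 -c "
from h import *
st()"
```

```text
t 9.03 gate [ 46.3 -14.7] z 48.5 yaw tool y -27.04 Fg [ 0.1 -1.9  1.5] w 0.0002
```

play_rows(series=[0,0,-0.003,0,0,0,-0.003,0,0,0,-0.003,0,0,0,-0.003,0,0,0,-0.003,0])

```text
time_s: 9.45
tcp_pos: [0.6338, -0.0756, 0.0485]
eef_rot: [-63.3, 90.0, 179.6]
contact_force: [-1.6, -1.3, 1.0]
gripper_width: 0.0005
```

play_rows(series=[0,0,-0.001,0,0,0,-0.001,0,0,0,-0.001,0,0,0,-0.001,0,0,0,0,0])

```text
time_s: 9.87
tcp_pos: [0.6357, -0.0721, 0.0486]
eef_rot: [158.8, 90.0, 41.8]
contact_force: [-1.8, -2.3, 1.2]
gripper_width: 0.0005
```

```bash
python3 -c "
from h import *
st()
c=capture('side');cv2.imwrite('pics/s7.png',cv2.resize(c['img'][130:300,220:390],None,fx=3.5,fy=3.5,interpolation=cv2.INTER_CUBIC))"
```

```text
t 9.87 gate [46.4  4.5] z 48.6 yaw tool y -27.03 Fg [-0.5 -2.9  1.2] w 0.0005
```

View pics/s7.png

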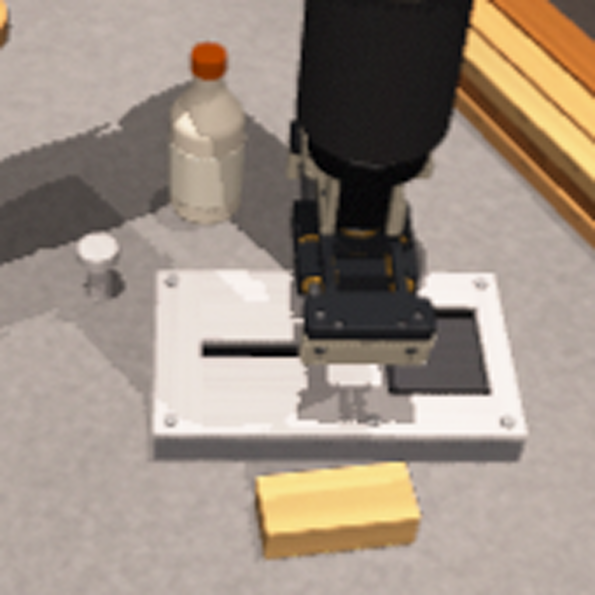

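Still moving freely at 3 N, so I keep going in small steps until it meets the end wall.

play_rows(series=[0,0,-0.001,0,0,0,-0.001,0,0,0,-0.001,0,0,0,-0.001,0,0,0,0,0])

```text
time_s: 10.33
tcp_pos: [0.6375, -0.0685, 0.0485]
eef_rot: [-99.1, 90.0, 143.9]
contact_force: [-2.0, -1.4, 0.8]
gripper_width: 0.0005
```

play_rows(series=[0,0,-0.001,0,0,0,-0.001,0,0,0,0,0,0,0,0,0,0,0,0,0])

```text
time_s: 10.75
tcp_pos: [0.6384, -0.0668, 0.0486]
eef_rot: [142.6, 90.0, 25.6]
contact_force: [-1.0, -1.1, 0.8]
gripper_width: 0.0005
```

```bash
python3 -c "
from h import *
st()"
```

```text
t 10.75 gate [46.5 10.4] z 48.6 yaw tool y -27.03 Fg [-0.4 -1.4  0.8] w 0.0005
```

play_rows(series=[0,0,-0.001,0,0,0,-0.001,0,0,0,0,0,0,0,0,0,0,0,0,0])

```text
time_s: 11.17
tcp_pos: [0.639, -0.0654, 0.0485]
eef_rot: [-35.6, 90.0, -152.6]
contact_force: [-2.8, -3.3, 1.5]
gripper_width: 0.0006
```

play_rows(series=[0,0,-0.001,0,0,0,-0.0005,0,0,0,0,0,0,0,0,0,0,0,0,0])

```text
time_s: 11.58
tcp_pos: [0.6391, -0.065, 0.0486]
eef_rot: [-26.5, 89.9, -143.5]
contact_force: [-3.9, -7.9, 2.3]
gripper_width: 0.0003
```

play_rows(series=[0,0,-0.001,0,0,0,0,0,0,0,0,0,0,0,0,0,0,0,0,0])

```text
time_s: 12.0
tcp_pos: [0.6391, -0.0648, 0.0485]
eef_rot: [-26.0, 89.8, -143.0]
contact_force: [-5.4, -10.9, 3.2]
gripper_width: 0.0005
```

```bash
python3 -c "
from h import *
st()"
```

```text
t 12.0 gate [46.2 12.5] z 48.5 yaw tool y -27.07 Fg [  0.2 -12.1   3.2] w 0.0005
```

play_rows(series=[0,0,0.01,0,0,0,0.02,0,-0.035,0,0,0,-0.04,0,0,0,-0.04,0,0,0])

```text
time_s: 12.42
tcp_pos: [0.6267, -0.0896, 0.1644]
eef_rot: [-139.5, 90.0, 103.5]
contact_force: [1.3, -0.2, 0.0]
gripper_width: 0.0006
```

play_rows(series=[-0.035,0,0,0,0,-0.025,0.03,0,0,-0.025,0.03,0,0,-0.025,0.03,0,0,-0.025,0.03,0])

```text
time_s: 12.83
tcp_pos: [0.4824, -0.151, 0.1988]
eef_rot: [136.7, 89.8, 19.7]
contact_force: [-0.9, -0.3, 0.3]
gripper_width: 0.0004
```

play_rows(series=[0,0,0.04,0,0,0,0.04,0,0,0,0.04,0,0,0,0.03,0,0,0,0,0])

```text
time_s: 13.25
tcp_pos: [0.4135, -0.2878, 0.199]
eef_rot: [109.0, 89.9, -8.2]
contact_force: [-0.2, 0.4, 0.0]
gripper_width: 0.0002
```

```bash
python3 -c "
from h import *
st()
c=capture('side');cv2.imwrite('pics/s8.png',cv2.resize(c['img'][130:300,220:390],None,fx=3.5,fy=3.5,interpolation=cv2.INTER_CUBIC))
c=capture('top');cv2.imwrite('pics/t8.png',c['img'])"
```

```text
t 13.25 gate [ -53.6 -288.5] z 199.0 yaw tool y -27.2 Fg [-0.4  0.3  0. ] w 0.0002
```

View pics/s8.png

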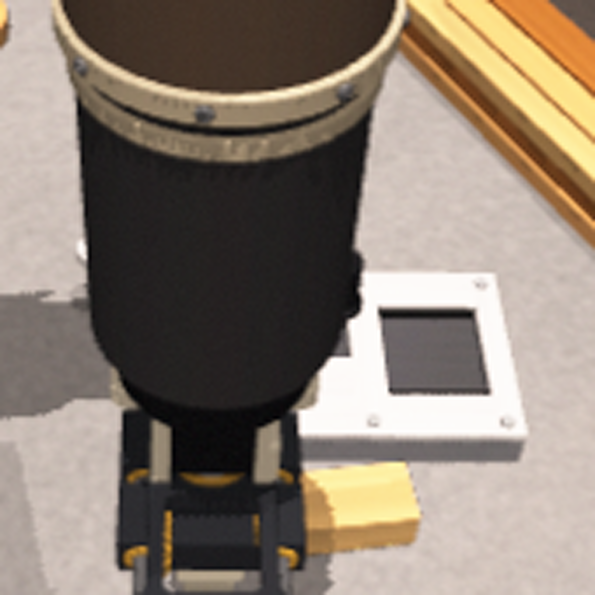

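View pics/t8.png

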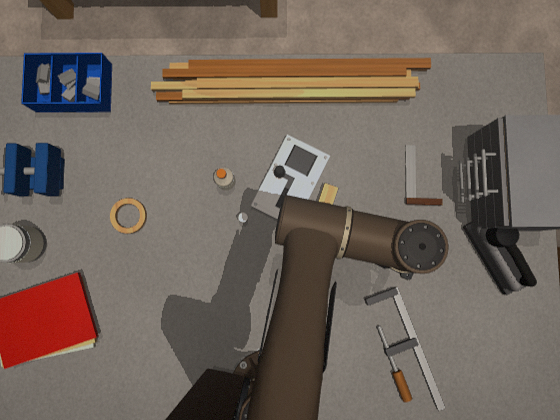

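The mouth is shut in the side view. In the top view the knob sits at about (279,172), at the end of the short leg, and the bystanders look unmoved. I'll measure these positions.

```bash
python3 -c "
from h import *
a=cv2.imread('pics/t8.png');o=cv2.imread('pics/top0.png')
cv2.imwrite('pics/z8.png',cv2.resize(a[125:240,200:360],None,fx=5,fy=5,interpolation=cv2.INTER_CUBIC))
c=capture('top')
print('expected px of knob top at slot end',proj(c,[*w(45,40),.079]),proj(c,[*w(46.5,41.5),.079]))
gr=cv2.cvtColor(a,cv2.COLOR_BGR2GRAY)
m=(gr<75).astype(np.uint8);k=m.copy();k[:]=0;k[164:180,271:288]=m[164:180,271:288]
n,l,stt,ce=cv2.connectedComponentsWithStats(k);i=1+stt[1:,4].argmax();print(stt[i],ce[i],g(ray(c,*ce[i],.079)))
d=cv2.absdiff(a,o).max(2)
for nm,(x0,y0,x1,y1) in dict(glue=(208,162,238,192),dog=(234,208,252,224),roll=(105,193,150,238),jar=(386,218,416,246),square=(400,140,446,210),offcut=(315,182,338,202)).items(): print(nm,(d[y0:y1,x0:x1]>40).sum())
"
```

```text
expected px of knob top at slot end [279.42699021 170.00962892] [279.20212111 169.34544305]
[274 166  11  12 107] [279.13084112 171.56074766] [40.40092565 38.69443354]
glue 0
dog 32
roll 0
jar 541
square 0
offcut 1
```

View pics/z8.png

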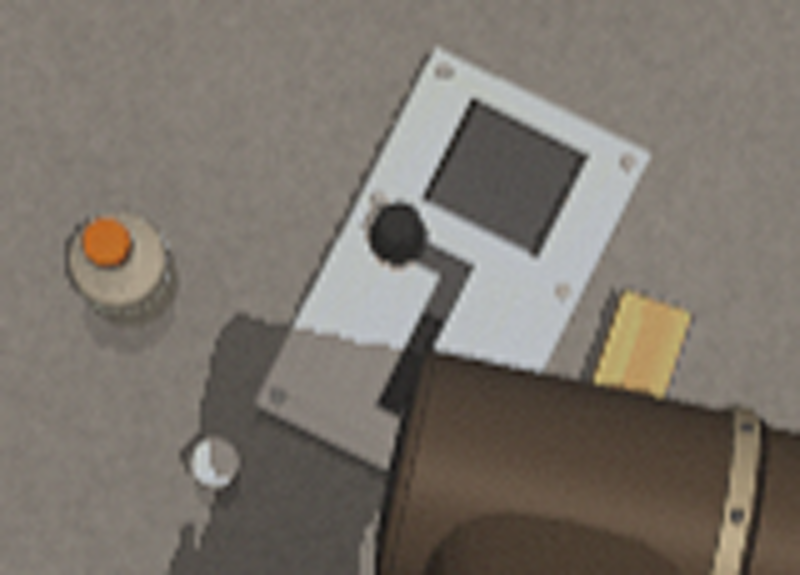

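```bash
python3 -c "
from plant import *
print(close_job())"
```

```text
the job is handed in; nothing more can be done
None
```

The dust gate is shut and the knob stands at the end of the short leg. I pushed it with the closed fingers only, along the long leg to the corner wall and then sideways to the end wall. The push force was about 3 N while sliding and rose to about 10 N at the corner wall and 12 N at the end wall. The arm then backed off and rose clear, and the job was handed in at about 13 s.

- **Shutter and knob:** The last pictures show the shutter filling the mouth and the knob at the end of the short leg. The knob measured about (40, 39) mm in the gate frame, against the nominal (45, 40). I put the 5 mm difference in x down to the dark mask also catching the knob's side and skirt. The shape of the slot and both wall contacts agree with it being fully home.
- **Bystanders:** The glue, roll, square and the visible part of the offcut match the first picture. The dog differs only by the arm's shadow on it.
- **Not confirmed:** The arm hid the jar in the last top view, so that check gave no result there. The tool passed that side of the bench about 200 mm up, well above the 70 mm jar, with no contact force. I also took no direct measurement of the knob's lift. The only vertical forces at the walls were small upward ones on the tool (3 to 5 N), so it was not lifting the knob.

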